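# Set out the legs of a sloping spice shelf by height

## Task

The four round wooden posts are the legs of a sloping spice shelf. Stand them upright in order of height on the bamboo base, one wholly on each black rubber pad, with the shortest at the end next to the steel measuring tape and the tallest at the end by the orange clamp. Leave the tape and the clamp where they lie.

Things in the scene. Friction and masses are not known exactly. Their poses are not given: they have to be found in the camera images.
- post_40: The shortest of four plain round light-wood posts (thick dowel lengths), all 30 mm in diameter; this one is 40 mm high. It stands upright and loose on the counter at the start, nearer the robot than the base. Origin: centre of its underside; z up along the post.
- post_56: The second shortest of four plain round light-wood posts (thick dowel lengths), all 30 mm in diameter; this one is 56 mm high. It stands upright and loose on the counter at the start, nearer the robot than the base. Origin: centre of its underside; z up along the post.
- post_72: The second tallest of four plain round light-wood posts (thick dowel lengths), all 30 mm in diameter; this one is 72 mm high. It stands upright and loose on the counter at the start, nearer the robot than the base. Origin: centre of its underside; z up along the post.
- post_88: The tallest of four plain round light-wood posts (thick dowel lengths), all 30 mm in diameter; this one is 88 mm high. It stands upright and loose on the counter at the start, nearer the robot than the base. Origin: centre of its underside; z up along the post.
- pad1: One of four identical flat black rubber pads, 50 mm across, 3 mm thick, fixed in a straight row along their own y axis, 62 mm centre to centre, on a fixed bamboo board (70 x 244 mm, 12 mm thick) on the counter. Pad tops are 15 mm above the counter. Pad numbers do not follow the order in the row. Origin: centre of its underside, 12 mm above the counter; z up.
- pad2: One of four identical flat black rubber pads, 50 mm across, 3 mm thick, fixed in a straight row along their own y axis, 62 mm centre to centre, on a fixed bamboo board (70 x 244 mm, 12 mm thick) on the counter. Pad tops are 15 mm above the counter. Pad numbers do not follow the order in the row. Origin: centre of its underside, 12 mm above the counter; z up.
- pad3: One of four identical flat black rubber pads, 50 mm across, 3 mm thick, fixed in a straight row along their own y axis, 62 mm centre to centre, on a fixed bamboo board (70 x 244 mm, 12 mm thick) on the counter. Pad tops are 15 mm above the counter. Pad numbers do not follow the order in the row. Origin: centre of its underside, 12 mm above the counter; z up.
- pad4: One of four identical flat black rubber pads, 50 mm across, 3 mm thick, fixed in a straight row along their own y axis, 62 mm centre to centre, on a fixed bamboo board (70 x 244 mm, 12 mm thick) on the counter. Pad tops are 15 mm above the counter. Pad numbers do not follow the order in the row. Origin: centre of its underside, 12 mm above the counter; z up.
- tape: Steel measuring tape with black grip and thumb lock button, lying flat on the counter about 180 mm from the middle of the row of pads, beyond one end of the board (which end varies). Case 66 x 60 mm, 30 mm high, a 20 mm yellow blade end peeping out at its -x side; loose, 0.3 kg. Origin: centre of its underside. It marks the short end of the row.
- clamp: Orange plastic trigger clamp on a steel bar, lying flat on the counter beyond the other end of the board, about 180 mm from the middle of the row of pads. About 112 x 64 mm, 24 mm high, its length (own x) across the row; loose, 0.2 kg. Origin: on the counter under its middle.

How it is judged (in metres and radians):
At the end, for the whole second after the job is handed in: Each post stands upright (within 0.1 rad), released and at rest on a pad (underside 10 to 20 mm above the counter), its axis within 10 mm of that pad's centre; counted from the tape's end of the row the posts are 40, 56, 72 and 88 mm high; tape and clamp within 15 mm of where they lay ((horizontal distance between post_40 and pad1 below 0.01 m or horizontal distance between post_40 and pad2 below 0.01 m or horizontal distance between post_40 and pad3 below 0.01 m or horizontal distance between post_40 and pad4 below 0.01 m) and height (world z) of post_40 between 0.01 and 0.02 m and angle between each of post_40, post_56, post_72, post_88's own z axis and vertical below 0.1 rad and linear speed of each of post_40, post_56, post_72, post_88 below 0.02 m/s and horizontal distance between post_40 and tape below 0.118 m and (horizontal distance between post_56 and pad1 below 0.01 m or horizontal distance between post_56 and pad2 below 0.01 m or horizontal distance between post_56 and pad3 below 0.01 m or horizontal distance between post_56 and pad4 below 0.01 m) and height (world z) of post_56 between 0.01 and 0.02 m and horizontal distance between post_56 and tape between 0.118 and 0.18 m and (horizontal distance between post_72 and pad1 below 0.01 m or horizontal distance between post_72 and pad2 below 0.01 m or horizontal distance between post_72 and pad3 below 0.01 m or horizontal distance between post_72 and pad4 below 0.01 m) and height (world z) of post_72 between 0.01 and 0.02 m and horizontal distance between post_72 and tape between 0.18 and 0.242 m and (horizontal distance between post_88 and pad1 below 0.01 m or horizontal distance between post_88 and pad2 below 0.01 m or horizontal distance between post_88 and pad3 below 0.01 m or horizontal distance between post_88 and pad4 below 0.01 m) and height (world z) of post_88 between 0.01 and 0.02 m and horizontal distance between post_88 and tape above 0.242 m and distance of each of tape, clamp from where it was at the start of the episode below 0.015 m); the robot touches nothing.
It fails at once if the measuring tape is shifted more than 15 mm (distance of tape from where it was at the start of the episode above 0.015 m).
It fails at once if the clamp is shifted more than 15 mm (distance of clamp from where it was at the start of the episode above 0.015 m).
It also fails if it takes over 112 s, if anything falls off the work surface, if the arm or the gripper's body presses on something with over 40 N, if the wrist force passes 120 N, or if a joint passes its speed limit or range.

## Robot

A 6-joint arm with a two-finger parallel gripper is mounted at the origin on the work surface. World frame = base frame: x ahead of the robot, y to its left, z up, the work surface at z = 0. Lengths are in m, angles in degrees, forces in N, time in s.
With the tool pointing down it reaches from about 0.3 to 0.75 m from the base axis. Payload 8.5 kg.
Tool frame: the origin (TCP) lies midway between the tips of the shut fingers; the grasp point (between the pads) lies 19 mm behind it; z points along the fingers, y is the line along which they close (so a half turn about z gives the same grasp; the last joint's range is limited). The gripper opens to 85 mm and grips with 20 to 120 N. Pads are 22 mm wide; open, the fingers measure 114 mm over their backs; the gripper's body (76 mm by 85 mm) begins 54 mm behind the grasp point. The pads swing forward as they close: fully open they stand 13 mm farther back than shut.
Start: joints at [63.696, 21.807, 74.336, -0, 83.858, -12.336], TCP at [0.133, 0.534, 0.231] pointing down, gripper open.
Joint ranges: [-178.18, 178.18], [-50.72, 133.34], [12.68, 142.11], [-81.47, 261.47], [9.98, 163.14], [-165.26, 165.26]. Speed limits (degrees/s): [136.94, 136.94, 180, 180, 180, 180].

## Interface

Orientations are given as a 3x3 rotation matrix whose columns are the frame's x, y, z axes.
In Python, from rig import env, get_image, close_job gives the robot as it stands.
- The arm moves only by the tool step_arm, never from a script. Its argument "targets" is a list of rows, each a list of 2 entries, a list of its own where there are three numbers: the shift along the tool's x, y, z as a fraction of full scale, then the turn, a rotation vector about the tool's x, y, z as a fraction of full scale. In form: [[[x, y, z], [wx, wy, wz]], ...]. A call has 1 to 10 rows; each row is the pose to reach, as a shift and turn from the pose commanded when the call began, along the tool's axes at that moment; what a row does not reach only later rows make up. Full scale, the value 1, is 0.3 m for a shift and 45 degrees for a turn. A row lasts 1/12 s, in which the tool goes at most 41.7 mm and 7.16 degrees, less where a joint would pass 70% of its speed; a pose out of reach is approached as far as the arm can. A call with a number of a shift or a turn outside -1 to 1 is refused whole. A call with a gripper value outside its range is refused whole. "jaw" is the finger opening in mm, from 0 to 85.4, set as the call begins (left out, the last holds). The fingers move at their own pace and stop on an object; "grip_force" is the grip in N (left out, the last holds). Time passes only in rows, so rows that repeat a pose let the fingers close. It gives the time, the measured TCP pose, the force, the opening and the grip force at its end, in the units of the state.
- env.observe(): the state, without advancing time (a new reading comes with each control period).
- get_image(name): name is "scene" or "top" or "wrist"; returns a dict with "img" (480x640x3 uint8, red, green, blue), "z_map" (480x640 float32, m along the optical axis (not along the pixel's ray), 0 where there is no reading), "intrinsics" (3x3 intrinsics, pixels), "D" ([k1, k2, p1, p2, k3] as OpenCV has them; the pictures are not rectified), "rvec" (rotation vector, rad) and "tvec" (3), from world to camera coordinates, as OpenCV has them. Camera axes: x right, y down, z forward; pixel columns grow to the right and rows downward; lengths in m; the calibration is good to about 2 mm. A picture is of the moment at which its call begins.
- close_job(): hands the job in; it is judged then, once.
The state is a dict: "time_s": time; "q": joint angles; "qvel": joint speeds; "joint_efforts": joint torques, N m; "position": TCP position; "tool_rot": TCP orientation; "ft_force": force on the tool from outside, world axes, zero at the start; "wrist_torque": the same for the moment, N m; "grip_width": finger opening in m; "gripper_force": force on a finger pad.
Only numpy, scipy, OpenCV 4.12 (cv2) and the standard library are available. Lean on these libraries where they do the work, as an engineer would, in place of code of your own. Each camera call takes 0.05 s, during which the arm holds its last target. There are 200 camera calls.

## Working session

There is one attempt and no reset: what is moved stays moved. The work goes in short steps, Python scripts to look and compute and a tool call to move; the robot and the scene stay as the last step left them, time stands still between calls to the robot, and variables do not carry over. Pictures are saved under pics/ and viewed, at most 14 in all, crops included, and the job is handed in when it is done.

Besides the shell and the picture viewer there is one more tool, called after "Emit:" as a command line: name --argument value ..., lists and objects as JSON in quotes. step_arm: Moves the arm, as the interface text tells. Its arguments: {"type":"object","properties":{"targets":{"type":"array","items":{"type":"array"}},"jaw":{"type":"number"},"grip_force":{"type":"number"}},"required":["targets"]}

```bash
ls; mkdir -p pics; python3 - <<'E'
from rig import env,get_image
import cv2,numpy as np
for n in("top","scene"):
    d=get_image(n); cv2.imwrite(f"pics/{n}0.png",d["img"][:,:,::-1]); np.savez(f"{n}0.npz",**d)
    R=cv2.Rodrigues(np.array(d["rvec"]))[0]; print(n,(-R.T@np.array(d["tvec"]).ravel()).round(3),d["D"],d["intrinsics"])
s=env.observe();print(s["time_s"],s["tool_rot"],s["position"])
E
```

```text
pics
top [ 0.448 -0.008  0.824] [0.00462506 0.         0.         0.         0.        ] [[500.9603959    0.         317.20393141]
 [  0.         500.9603959  235.30423411]
 [  0.           0.           1.        ]]
scene [ 1.153 -0.221  0.651] [0.00403122 0.         0.         0.         0.        ] [[448.79309285   0.         322.51159504]
 [  0.         448.79309285 233.87522419]
 [  0.           0.           1.        ]]
0.1 [[-9.70431039e-01  2.41377810e-01 -5.92501117e-04]
 [ 2.41378358e-01  9.70430385e-01 -1.16461083e-03]
 [ 2.93869877e-04 -1.27319144e-03 -9.99999146e-01]] [0.13264945 0.53350295 0.2307709 ]
```

View pics/top0.png

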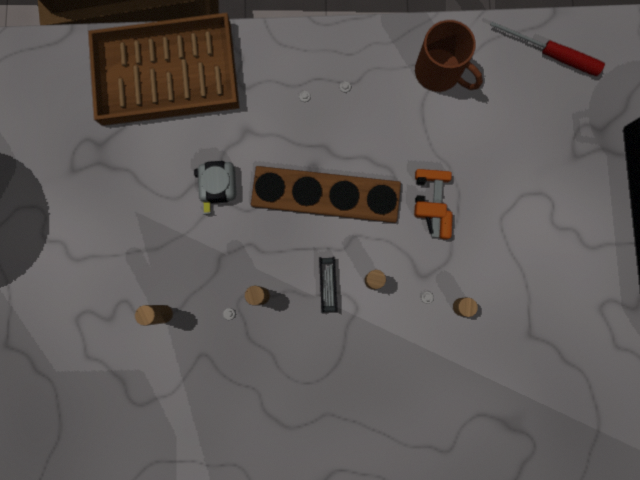

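View pics/scene0.png

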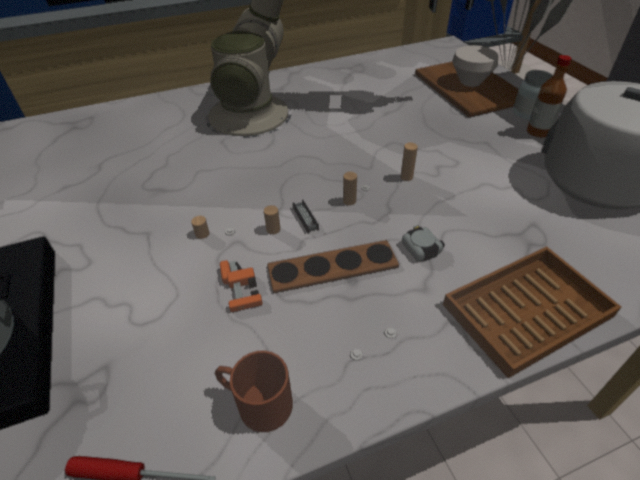

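The top view shows the four pads at about (270,187), (307,191), (344,195) and (381,199). The tape is on the left at (216,182) and the clamp on the right at (435,205). The posts run tall to short from left to right, at (148,315), (257,295), (375,280) and (467,307), and the scene view agrees. A small rack lies at (328,285).

```bash
cat > h.py <<'E'
import numpy as np,cv2
def ray(d,uv,z):
    K,D=np.array(d["intrinsics"]),np.array(d["D"]);R=cv2.Rodrigues(np.array(d["rvec"]))[0];t=np.array(d["tvec"]).ravel()
    n=cv2.undistortPoints(np.array(uv,float).reshape(-1,1,2),K,D)[:,0]
    r=np.c_[n,np.ones(len(n))]@R;c=-R.T@t
    return c+r*((z-c[2])/r[:,2])[:,None]
def cloud(d):
    v,u=np.mgrid[:480,:640];K,D=np.array(d["intrinsics"]),np.array(d["D"]);R=cv2.Rodrigues(np.array(d["rvec"]))[0];t=np.array(d["tvec"]).ravel()
    n=cv2.undistortPoints(np.c_[u.ravel(),v.ravel()].astype(float).reshape(-1,1,2),K,D)[:,0]
    zz=d["z_map"].reshape(-1,1);P=(np.c_[n,np.ones(len(n))]*zz-t)@R
    return P.reshape(480,640,3)
def posts(d,seeds,hs,base=0.0):
    P=cloud(d);o=[]
    for (u,v),h in zip(seeds,hs):
        w=np.zeros((480,640),bool);w[v-22:v+23,u-22:u+23]=1
        m=w&(abs(P[...,2]-h-base)<.007)&(d["z_map"]>0)
        n,l,s,c=cv2.connectedComponentsWithStats(m.astype(np.uint8))
        k=1+np.argmax(s[1:,4]);vv,uu=np.where(l==k)
        cs,_=cv2.findContours((l==k).astype(np.uint8),0,cv2.CHAIN_APPROX_NONE)
        q=max(cs,key=len)[:,0];(x,y),r=cv2.minEnclosingCircle(q.astype(np.float32))
        a=ray(d,[[uu.mean(),vv.mean()],[x,y]],h+base)
        o.append((a[:,:2].round(4).tolist(),len(uu),P[l==k][:,2].mean().round(4)))
    return o
E
python3 - <<'E'
from h import *
d=dict(np.load("top0.npz"))
for p in posts(d,[(148,315),(257,295),(375,280),(467,307)],[.088,.072,.056,.04]):print(p)
g=d["img"].max(2);L=[]
for u,v in[(270,187),(307,191),(344,195),(381,199)]:
    m=np.zeros((480,640),np.uint8);m[v-19:v+20,u-18:u+19]=(g[v-19:v+20,u-18:u+19]<40)
    n,l,s,c=cv2.connectedComponentsWithStats(m);k=l[v,u];print(c[k],s[k])
    L.append(ray(d,[c[k]],.015)[0])
L=np.array(L);print(L.round(4),np.linalg.norm(np.diff(L,axis=0),axis=1))
P=cloud(d)
print("table z",np.median(P[340:440,200:400,2]),"rack",P[240:330,310:345,2].max(),"tape",P[160:205,195:236,2].max(),ray(d,[[216,182],[435,205],[328,285],[328,257],[328,312]],.02))
E
```

```text
([[0.4337, 0.2651], [0.4336, 0.265]], 350, np.float64(0.0885))
([[0.4594, 0.107], [0.4594, 0.107]], 312, np.float64(0.0726))
([[0.48, -0.0765], [0.4799, -0.0764]], 293, np.float64(0.0565))
([[0.4349, -0.2164], [0.4346, -0.2161]], 307, np.float64(0.0402))
[269.50298507 186.77313433] [255 173  30  29 670]
[306.67159763 190.8683432 ] [292 177  30  29 676]
[343.88461538 195.1035503 ] [329 181  30  29 676]
[381.40204678 199.10964912] [367 185  30  30 684]
[[ 0.6378  0.09    0.015 ]
 [ 0.6292  0.0286  0.015 ]
 [ 0.6204 -0.0325  0.015 ]
 [ 0.6121 -0.0938  0.015 ]] [0.06203248 0.06173487 0.06178241]
table z 0.0010338697400519696 rack 0.824208749017812 tape 0.824208749017812 [[ 0.64706132  0.17794374  0.02      ]
 [ 0.59902163 -0.17942968  0.02      ]
 [ 0.47367748 -0.00299418  0.02      ]
 [ 0.51853202 -0.00405397  0.02      ]
 [ 0.43104089 -0.00198633  0.02      ]]
```

```bash
cat > go.py <<'E'
import sys,numpy as np
from scipy.spatial.transform import Rotation as Ro
from rig import env
s=env.observe();R=np.array(s["tool_rot"]);p=np.array(s["position"])
T=np.array([[.138,.990,0],[.990,-.138,0],[0,0,-1]]).T
print("t",s["time_s"],"p",p.round(4),"q",np.round(s["q"],0),"w",s["grip_width"])
print("turn",(np.degrees(Ro.from_matrix(R.T@T).as_rotvec())/45).round(3))
for a in sys.argv[1:]:
    g=np.array([float(v) for v in a.split(",")]);print(a,(R.T@(g-p)/.3).round(3))
E
```

Emit:
step_arm --targets '[[[-0.667,-0.493,0],[0,0,0.93]],[[-0.667,-0.493,0],[0,0,0.93]],[[-0.667,-0.493,0],[0,0,0.93]],[[-0.667,-0.493,0],[0,0,0.93]],[[-0.667,-0.493,0],[0,0,0.93]],[[-0.667,-0.493,0],[0,0,0.93]],[[-0.667,-0.493,0],[0,0,0.93]],[[-0.667,-0.493,0],[0,0,0.93]],[[-0.667,-0.493,0],[0,0,0.93]]]' --jaw 65

```text
time_s: 0.85
position: [0.291, 0.342, 0.2312]
tool_rot: [[-0.562, 0.827, -0.001], [0.827, 0.562, 0.0], [0.0, -0.0, -1.0]]
ft_force: [-0.2, 0.3, 0.3]
grip_width: 0.065
gripper_force: 0.0
```

```bash
python3 go.py 0.45,0.15,0.23 .4346,-.2162,.2
```

```text
t 0.85 p [0.291  0.342  0.2312] q [34. 12. 89.  0. 79.  0.] w 0.06499752210861313
turn [-0.001 -0.     0.936]
0.45,0.15,0.23 [-0.827  0.079  0.004]
.4346,-.2162,.2 [-1.808 -0.65   0.104]
```

Emit:
step_arm --targets '[[[-0.827,0.079,0],[0,0,0.936]],[[-0.827,0.079,0],[0,0,0.936]],[[-0.827,0.079,0],[0,0,0.936]],[[-0.827,0.079,0],[0,0,0.936]],[[-0.827,0.079,0],[0,0,0.936]],[[-0.827,0.079,0],[0,0,0.936]],[[-0.827,0.079,0],[0,0,0.936]],[[-0.827,0.079,0],[0,0,0.936]]]'

```text
time_s: 1.52
position: [0.4507, 0.15, 0.2308]
tool_rot: [[0.138, 0.99, -0.001], [0.99, -0.138, 0.0], [0.0, -0.001, -1.0]]
ft_force: [-1.0, 0.1, -0.4]
grip_width: 0.0648
gripper_force: 0.0
```

```bash
python3 go.py .4346,-.2162,.2
```

```text
t 1.5167 p [0.4507 0.15   0.2308] q [ 4. 14. 86.  0. 80. 12.] w 0.0648025551300065
turn [-0.001 -0.     0.   ]
.4346,-.2162,.2 [-1.217  0.115  0.102]
```

Emit:
step_arm --targets '[[[-1,0.115,0],[0,0,0]],[[-1,0.115,0],[0,0,0]],[[-1,0.115,0],[0,0,0]],[[-1,0.115,0],[0,0,0]],[[-1,0.115,0],[0,0,0]],[[-1,0.115,0],[0,0,0]],[[-1,0.115,0],[0,0,0]],[[-1,0.115,0],[0,0,0]],[[-1,0.115,0],[0,0,0]],[[-1,0.115,0],[0,0,0]]]'

```text
time_s: 2.35
position: [0.4431, -0.1501, 0.2312]
tool_rot: [[0.136, 0.991, -0.0], [0.991, -0.136, 0.001], [0.001, -0.001, -1.0]]
ft_force: [0.3, 0.3, 0.1]
grip_width: 0.0649
gripper_force: 0.0
```

```bash
python3 go.py .4346,-.2162,.10 .4346,-.2162,.012
```

```text
t 2.35 p [ 0.4431 -0.1501  0.2312] q [-33.  14.  87.   0.  80. -25.] w 0.06491551145410458
turn [-0.001 -0.001  0.003]
.4346,-.2162,.10 [-0.223  0.002  0.437]
.4346,-.2162,.012 [-0.223  0.002  0.73 ]
```

Emit:
step_arm --targets '[[[-0.223,0.002,0.2],[0,0,0]],[[-0.223,0.002,0.3],[0,0,0]],[[-0.223,0.002,0.4],[0,0,0]],[[-0.223,0.002,0.45],[0,0,0]],[[-0.223,0.002,0.5],[0,0,0]],[[-0.223,0.002,0.6],[0,0,0]],[[-0.223,0.002,0.68],[0,0,0]],[[-0.223,0.002,0.73],[0,0,0]],[[-0.223,0.002,0.73],[0,0,0]],[[-0.223,0.002,0.73],[0,0,0]]]'

```text
time_s: 3.18
position: [0.4348, -0.2162, 0.0125]
tool_rot: [[0.135, 0.991, -0.001], [0.991, -0.135, 0.001], [0.001, -0.001, -1.0]]
ft_force: [-0.4, 0.5, 0.6]
grip_width: 0.0651
gripper_force: 0.0
```

Emit:
step_arm --targets '[[[0,0,0],[0,0,0]],[[0,0,0],[0,0,0]],[[0,0,0],[0,0,0]],[[0,0,0],[0,0,0]],[[0,0,0],[0,0,0]],[[0,0,0],[0,0,0]],[[0,0,0],[0,0,0]],[[0,0,0],[0,0,0]],[[0,0,0],[0,0,0]],[[0,0,0],[0,0,0]]]' --jaw 20 --grip_force 40

```text
time_s: 4.02
position: [0.4349, -0.2183, 0.0136]
tool_rot: [[0.138, 0.99, 0.002], [0.99, -0.138, -0.001], [-0.001, 0.002, -1.0]]
ft_force: [1.6, 3.0, 6.8]
grip_width: 0.029
gripper_force: 39.0
```

Emit:
step_arm --targets '[[[0,0,-0.1],[0,0,0]],[[0,0,-0.2],[0,0,0]],[[0,0,-0.3],[0,0,0]],[[0,0,-0.4],[0,0,0]],[[0,0,-0.5],[0,0,0]],[[0,0,-0.6],[0,0,0]],[[0,0,-0.6],[0,0,0]],[[0,0,-0.6],[0,0,0]]]'

```text
time_s: 4.68
position: [0.4346, -0.2185, 0.1941]
tool_rot: [[0.138, 0.99, 0.003], [0.99, -0.138, -0.003], [-0.002, 0.004, -1.0]]
ft_force: [0.5, 0.3, 0.0]
grip_width: 0.0284
gripper_force: 39.7
```

```bash
python3 go.py .6378,.09,.19
```

```text
t 4.6833 p [ 0.4346 -0.2185  0.1941] q [-41.  17.  88.   0.  75. -33.] w 0.02844120128821391
turn [ 0.005  0.003 -0.   ]
.6378,.09,.19 [1.112 0.529 0.013]
```

Emit:
step_arm --targets '[[[1,0.529,0],[0,0,0]],[[1,0.529,0],[0,0,0]],[[1,0.529,0],[0,0,0]],[[1,0.529,0],[0,0,0]],[[1,0.529,0],[0,0,0]],[[1,0.529,0],[0,0,0]],[[1,0.529,0],[0,0,0]],[[1,0.529,0],[0,0,0]],[[1,0.529,0],[0,0,0]],[[1,0.529,0],[0,0,0]]]'

```text
time_s: 5.52
position: [0.6331, 0.0592, 0.1903]
tool_rot: [[0.135, 0.991, -0.003], [0.991, -0.135, 0.0], [0.0, -0.003, -1.0]]
ft_force: [-0.0, 0.1, -1.0]
grip_width: 0.0287
gripper_force: 39.7
```

```bash
python3 go.py .6378,.09,.08 .6378,.09,.030; python3 - <<'E'
from rig import get_image
import cv2,numpy as np
a=get_image("scene");b=get_image("wrist")
cv2.imwrite("pics/a1.png",np.hstack([a["img"][100:350,150:500],cv2.resize(b["img"],(333,250))])[:,:,::-1])
E
```

```text
t 5.5167 p [0.6331 0.0592 0.1903] q [-5. 32. 63.  0. 85.  2.] w 0.028675668209480833
turn [-0.003 -0.     0.004]
.6378,.09,.08 [0.104 0.003 0.368]
.6378,.09,.030 [0.104 0.003 0.534]
```

View pics/a1.png

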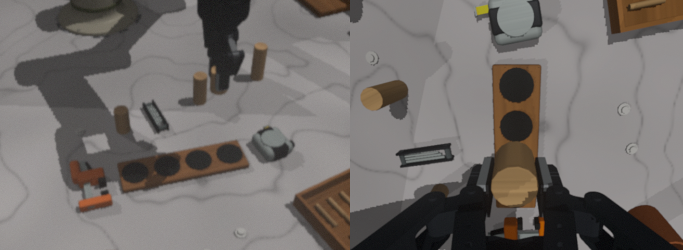

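The wrist view shows the post held between the fingers, with its top face at about (515,185) in the crop. I'll check its tilt and height with depth before lowering.

```bash
cat > held.py <<'E'
from h import *
from rig import get_image,env
d=get_image("wrist");P=cloud(d);s=env.observe();p=np.array(s["position"])
Q=P[(d["z_map"]>0)];c=cv2.cvtColor(d["img"],cv2.COLOR_RGB2HSV)[d["z_map"]>0]
m=(np.hypot(*(Q[:,:2]-p[:2]).T)<.03)&(c[:,1]>50)&(c[:,0]<30)&(Q[:,2]>.03)
Q=Q[m];print(len(Q),"z",np.percentile(Q[:,2]-p[2],[0.5,99.5]).round(4))
zt=np.percentile(Q[:,2],99)
t=Q[Q[:,2]>zt-.003];print("top ctr rel TCP",((t[:,:2].max(0)+t[:,:2].min(0))/2-p[:2]).round(4),len(t),"z rel",(zt-p[2]).round(4))
x,y=t[:,:2].T;a=np.linalg.lstsq(np.c_[x,y,x*0+1],t[:,2],rcond=None)[0];print("top slope",a[:2].round(3))
for lo in np.arange(Q[:,2].min(),zt,.008):
    b=Q[(Q[:,2]>=lo)&(Q[:,2]<lo+.004)]
    if len(b): print((lo-p[2]).round(4),b[:,0].min()-p[0],b[:,0].max()-p[0],b[:,1].min()-p[1],b[:,1].max()-p[1],len(b))
E
python3 held.py
```

```text
10630 z [-0.0115  0.079 ]
top ctr rel TCP [0.0026 0.0136] 223 z rel 0.0775
top slope [-0.031  0.153]
-0.0142 -0.012182905061562943 0.015066851918710489 0.0018145658121681216 0.017762637619402298 135
-0.0062 -0.012497149007914099 0.015034335231675966 0.0024187718335895794 0.018071029014519145 287
0.0018 -0.013376671674150353 0.017294187181256193 0.0035142182574210493 0.0179801823410086 390
0.0098 -0.013456200977234767 0.016879653732494226 0.003780941137117605 0.018145552766270466 461
0.0178 -0.015413584491880128 0.01661792138301721 -0.011127268300442056 0.01821629292483299 546
0.0258 -0.015208274094241414 0.01701511220235652 -0.01176999128459038 0.01768150059449663 4979
0.0338 -0.016408759952519336 0.017119592474959755 -0.012272595617427766 0.014793838668879629 208
0.0418 -0.0163633116337899 0.017621112585195386 -0.008103791471252543 0.011021103814063508 54
0.0498 -0.012843385371152816 0.020554655422037493 -0.007864916962020019 0.015846390729852368 8
0.0578 -0.02170154438305416 0.025380680514726528 0.010048042061092048 0.016605478535129135 35
0.0658 -0.019185178101009392 0.019644042164939868 0.0064331793443183835 0.021008825255713202 9
0.0738 -0.009151977036935821 0.014389066455626875 0.00911654827679046 0.01728658386272098 159
```

Emit:
step_arm --targets '[[[0.094,0,0],[0,0,0]],[[0.094,0,0.1],[0,0,0]],[[0.094,0,0.2],[0,0,0]],[[0.094,0,0.3],[0,0,0]],[[0.094,0,0.4],[0,0,0]],[[0.094,0,0.45],[0,0,0]],[[0.094,0,0.5],[0,0,0]],[[0.094,0,0.525],[0,0,0]],[[0.094,0,0.538],[0,0,0]],[[0.094,0,0.538],[0,0,0]]]'

```text
time_s: 6.5
position: [0.6365, 0.084, 0.0308]
tool_rot: [[0.139, 0.99, -0.001], [0.99, -0.139, -0.0], [-0.0, -0.001, -1.0]]
ft_force: [1.3, -0.4, -0.5]
grip_width: 0.0288
gripper_force: 39.7
```

```bash
python3 go.py .6368,.0872,.029; python3 held.py | head -1
```

```text
t 6.5 p [0.6365 0.084  0.0308] q [-3. 42. 73. -0. 65.  5.] w 0.028819313539248912
turn [-0.001  0.    -0.002]
.6368,.0872,.029 [ 0.011 -0.001  0.006]
10230 z [-0.0007  0.0782]
```

Emit:
step_arm --targets '[[[0.011,0,0.003],[0,0,0]],[[0.011,0,0.006],[0,0,0]],[[0.011,0,0.006],[0,0,0]]]'

```text
time_s: 6.8
position: [0.6375, 0.0884, 0.0297]
tool_rot: [[0.138, 0.99, 0.001], [0.99, -0.138, -0.0], [0.0, 0.001, -1.0]]
ft_force: [-0.0, 0.5, -0.4]
grip_width: 0.0289
gripper_force: 39.7
```

Emit:
step_arm --targets '[[[0,0,0],[0,0,0]],[[0,0,0],[0,0,0]],[[0,0,0],[0,0,0]],[[0,0,0],[0,0,0]],[[0,0,0],[0,0,0]],[[0,0,0],[0,0,0]]]' --jaw 60

```text
time_s: 7.3
position: [0.6373, 0.0881, 0.0291]
tool_rot: [[0.138, 0.99, 0.0], [0.99, -0.138, -0.0], [-0.0, 0.0, -1.0]]
ft_force: [-0.3, 0.2, 0.2]
grip_width: 0.0601
gripper_force: 0.0
```

Emit:
step_arm --targets '[[[0,0,-0.05],[0,0,0]],[[0,0,-0.1],[0,0,0]],[[0,0,-0.2],[0,0,0]],[[0,0,-0.3],[0,0,0]],[[0,0,-0.4],[0,0,0]],[[0,0,-0.5],[0,0,0]],[[0,0,-0.55],[0,0,0]],[[0,0,-0.55],[0,0,0]]]'

```text
time_s: 7.97
position: [0.6385, 0.0881, 0.1985]
tool_rot: [[0.138, 0.99, 0.008], [0.99, -0.138, -0.0], [0.001, 0.007, -1.0]]
ft_force: [0.4, -0.2, -0.5]
grip_width: 0.0598
gripper_force: 0.0
```

```bash
python3 go.py .48,-.0765,.2 .48,-.0765,.026; python3 - <<'E'
from rig import get_image
import cv2,numpy as np
a=get_image("top");b=get_image("wrist");np.savez("top1.npz",**a)
cv2.imwrite("pics/a2.png",np.hstack([a["img"][100:350,120:480],cv2.resize(b["img"],(333,250))])[:,:,::-1])
E
```

```text
t 7.9667 p [0.6385 0.0881 0.1985] q [-3. 33. 61. -0. 86.  5.] w 0.05984393384726103
turn [ 0.01  -0.001  0.   ]
.48,-.0765,.2 [-0.616 -0.448 -0.009]
.48,-.0765,.026 [-0.617 -0.452  0.571]
```

View pics/a2.png

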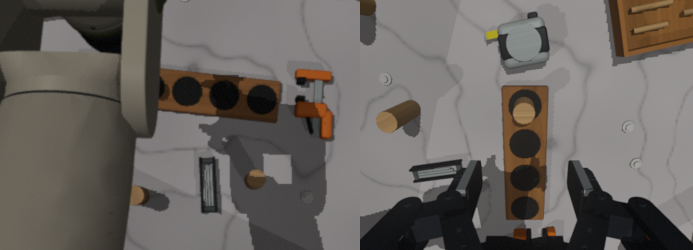

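The 40 mm post stands on the pad at the tape end, at (523,108) in the wrist crop. Next is the 56 mm post.

Emit:
step_arm --targets '[[[-0.616,-0.45,0],[0.01,0,0]],[[-0.616,-0.45,0],[0.01,0,0]],[[-0.616,-0.45,0],[0.01,0,0]],[[-0.616,-0.45,0],[0.01,0,0]],[[-0.616,-0.45,0],[0.01,0,0]],[[-0.616,-0.45,0],[0.01,0,0]],[[-0.616,-0.45,0],[0.01,0,0]],[[-0.616,-0.45,0],[0.01,0,0]]]'

```text
time_s: 8.73
position: [0.4773, -0.0766, 0.1932]
tool_rot: [[0.14, 0.99, -0.01], [0.99, -0.14, 0.002], [0.001, -0.01, -1.0]]
ft_force: [0.7, 0.4, 0.4]
grip_width: 0.0599
gripper_force: 0.0
```

```bash
python3 go.py .48,-.0765,.026
```

```text
t 8.7333 p [ 0.4773 -0.0766  0.1932] q [-23.  17.  88.  -0.  75. -15.] w 0.059891796538071015
turn [-0.013 -0.001 -0.003]
.48,-.0765,.026 [0.001 0.014 0.557]
```

Emit:
step_arm --targets '[[[0,0.01,0],[-0.01,0,0]],[[0,0.01,0.1],[-0.01,0,0]],[[0,0.01,0.2],[-0.01,0,0]],[[0,0.01,0.3],[-0.01,0,0]],[[0,0.01,0.4],[-0.01,0,0]],[[0,0.01,0.48],[-0.01,0,0]],[[0,0.01,0.53],[-0.01,0,0]],[[0,0.01,0.557],[-0.01,0,0]],[[0,0.01,0.557],[-0.01,0,0]]]'

```text
time_s: 9.48
position: [0.4796, -0.0755, 0.0252]
tool_rot: [[0.137, 0.991, -0.003], [0.991, -0.137, 0.001], [0.001, -0.003, -1.0]]
ft_force: [-1.1, -0.5, -0.7]
grip_width: 0.0603
gripper_force: 0.0
```

Emit:
step_arm --targets '[[[0,0,0],[0,0,0]],[[0,0,0],[0,0,0]],[[0,0,0],[0,0,0]],[[0,0,0],[0,0,0]],[[0,0,0],[0,0,0]],[[0,0,0],[0,0,0]],[[0,0,0],[0,0,0]],[[0,0,0],[0,0,0]]]' --jaw 20

```text
time_s: 10.15
position: [0.4804, -0.0767, 0.028]
tool_rot: [[0.138, 0.99, 0.002], [0.99, -0.138, -0.001], [-0.0, 0.002, -1.0]]
ft_force: [1.0, 1.1, 6.3]
grip_width: 0.0286
gripper_force: 39.5
```

Emit:
step_arm --targets '[[[0,0,-0.1],[0,0,0]],[[0,0,-0.2],[0,0,0]],[[0,0,-0.3],[0,0,0]],[[0,0,-0.4],[0,0,0]],[[0,0,-0.5],[0,0,0]],[[0,0,-0.55],[0,0,0]],[[0,0,-0.55],[0,0,0]],[[0,0,-0.55],[0,0,0]]]'

```text
time_s: 10.82
position: [0.4796, -0.0765, 0.1923]
tool_rot: [[0.138, 0.99, 0.001], [0.99, -0.138, -0.001], [-0.0, 0.001, -1.0]]
ft_force: [-0.1, 0.2, -0.8]
grip_width: 0.0286
gripper_force: 39.6
```

```bash
python3 go.py .629,.028,.19; python3 held.py
```

```text
t 10.8167 p [ 0.4796 -0.0765  0.1923] q [-23.  17.  88.  -0.  74. -15.] w 0.028640159847054817
turn [ 0.001  0.    -0.   ]
.629,.028,.19 [0.414 0.445 0.008]
10867 z [-0.0221  0.0446]
top ctr rel TCP [0.0017 0.0067] 176 z rel 0.0391
top slope [-0.094  1.054]
-0.0241 -0.012232046834809551 0.01562737659661617 0.0017227775770854298 0.015888663358160283 163
-0.0161 -0.011990465057669153 0.015506866961201737 0.0023469609218190884 0.016096356829355875 245
-0.0081 -0.012221738926407877 0.01553756369890702 0.0019739281492942157 0.01617877684892506 298
-0.0001 -0.013103532289420794 0.015677619355642047 0.0025487095588325737 0.016126739584536212 339
0.0079 -0.013334529876674661 0.016017774952778285 0.0021994342656792704 0.016198417241588874 408
0.0159 -0.013258231669819875 0.0163960009197045 0.0018496754518755876 0.01619624479084343 490
0.0239 -0.01491373273301394 0.01688748824922537 -0.009745982984850396 0.0163585713005492 588
0.0319 -0.015135581026583633 0.027511659155254164 -0.007759228399880108 0.013446767217235922 135
```

Emit:
step_arm --targets '[[[0.411,0.443,0],[0,0,0]],[[0.411,0.443,0],[0,0,0]],[[0.411,0.443,0],[0,0,0]],[[0.411,0.443,0],[0,0,0]],[[0.411,0.443,0],[0,0,0]],[[0.411,0.443,0],[0,0,0]],[[0.411,0.443,0],[0,0,0]],[[0.411,0.443,0],[0,0,0]],[[0.411,0.443,0.1],[0,0,0]],[[0.411,0.443,0.2],[0,0,0]]]'

```text
time_s: 11.7
position: [0.6283, 0.0263, 0.1327]
tool_rot: [[0.139, 0.99, 0.004], [0.99, -0.139, -0.001], [-0.0, 0.004, -1.0]]
ft_force: [1.0, 0.1, -1.3]
grip_width: 0.0289
gripper_force: 39.7
```

```bash
python3 go.py .6283,.0274,.044
```

```text
t 11.7 p [0.6283 0.0263 0.1327] q [-8. 34. 70. -0. 76. -0.] w 0.02894474814199743
turn [ 0.005  0.    -0.002]
.6283,.0274,.044 [ 0.004 -0.002  0.296]
```

Emit:
step_arm --targets '[[[0.004,0,0.1],[0,0,0]],[[0.004,0,0.18],[0,0,0]],[[0.004,0,0.24],[0,0,0]],[[0.004,0,0.27],[0,0,0]],[[0.004,0,0.285],[0,0,0]],[[0.004,0,0.292],[0,0,0]],[[0.004,0,0.292],[0,0,0]]]'

```text
time_s: 12.28
position: [0.6287, 0.0281, 0.0451]
tool_rot: [[0.139, 0.99, 0.001], [0.99, -0.139, -0.0], [-0.0, 0.001, -1.0]]
ft_force: [0.3, 1.5, 0.6]
grip_width: 0.0291
gripper_force: 39.7
```

```bash
python3 go.py .6283,.0274,.044
```

```text
t 12.2833 p [0.6287 0.0281 0.0451] q [-8. 40. 75. -0. 65. -0.] w 0.02905664785663475
turn [ 0.001  0.    -0.001]
.6283,.0274,.044 [-0.002 -0.001  0.004]
```

Emit:
step_arm --targets '[[[-0.002,0,0.003],[0,0,0]],[[-0.002,0,0.004],[0,0,0]],[[-0.002,0,0.004],[0,0,0]]]'

```text
time_s: 12.53
position: [0.6287, 0.0278, 0.0439]
tool_rot: [[0.138, 0.99, 0.001], [0.99, -0.138, -0.0], [-0.0, 0.001, -1.0]]
ft_force: [-0.8, 0.4, -0.4]
grip_width: 0.0291
gripper_force: 39.7
```

Emit:
step_arm --targets '[[[0,0,0],[0,0,0]],[[0,0,0],[0,0,0]],[[0,0,0],[0,0,0]],[[0,0,0],[0,0,0]],[[0,0,0],[0,0,0]],[[0,0,0],[0,0,0]]]' --jaw 60

```text
time_s: 13.03
position: [0.6285, 0.0279, 0.0432]
tool_rot: [[0.138, 0.99, 0.0], [0.99, -0.138, 0.0], [0.0, 0.0, -1.0]]
ft_force: [-0.1, 0.3, 0.4]
grip_width: 0.0601
gripper_force: 0.0
```

Emit:
step_arm --targets '[[[0,0,-0.05],[0,0,0]],[[0,0,-0.1],[0,0,0]],[[0,0,-0.2],[0,0,0]],[[0,0,-0.3],[0,0,0]],[[0,0,-0.4],[0,0,0]],[[0,0,-0.5],[0,0,0]],[[0,0,-0.5],[0,0,0]]]'

```text
time_s: 13.62
position: [0.6304, 0.0277, 0.1997]
tool_rot: [[0.138, 0.99, 0.011], [0.99, -0.138, -0.002], [-0.0, 0.011, -1.0]]
ft_force: [0.3, -0.0, 0.4]
grip_width: 0.0605
gripper_force: 0.0
```

```bash
python3 go.py .4594,.107,.2; python3 - <<'E'
from rig import get_image
from h import *
b=get_image("wrist");P=cloud(b)
for n,c,h in(("40",(.6378,.09),.055),("56",(.6292,.0286),.071)):
    m=(np.hypot(P[...,0]-c[0],P[...,1]-c[1])<.03)&(abs(P[...,2]-h)<.005);q=P[m];print(n,m.sum(),(q[:,:2].max(0)+q[:,:2].min(0))/2,q.mean(0))
E
```

```text
t 13.6167 p [0.6304 0.0277 0.1997] q [-8. 31. 64.  0. 84. -0.] w 0.060451539057474225
turn [0.014 0.    0.   ]
.4594,.107,.2 [ 0.183 -0.601 -0.007]
40 1620 [0.63752418 0.09051656] [0.63766115 0.09065237 0.0554784 ]
56 1551 [0.62986196 0.02918791] [0.62987924 0.02996162 0.07127849]
```

Emit:
step_arm --targets '[[[0.183,-0.6,0],[0,0,0]],[[0.183,-0.6,0],[0,0,0]],[[0.183,-0.6,0],[0,0,0]],[[0.183,-0.6,0],[0,0,0]],[[0.183,-0.6,0],[0,0,0]],[[0.183,-0.6,0],[0,0,0]],[[0.183,-0.6,0],[0,0,0]],[[0.183,-0.6,0],[0,0,0]]]'

```text
time_s: 14.33
position: [0.4583, 0.1069, 0.1927]
tool_rot: [[0.138, 0.99, -0.0], [0.99, -0.138, -0.0], [-0.0, -0.0, -1.0]]
ft_force: [-0.8, 0.0, -0.3]
grip_width: 0.0597
gripper_force: 0.0
```

```bash
python3 go.py .4594,.107,.042
```

```text
t 14.3333 p [0.4583 0.1069 0.1927] q [-1. 16. 90. -0. 74.  7.] w 0.05970832911732535
turn [-0.  0. -0.]
.4594,.107,.042 [0.001 0.004 0.502]
```

Emit:
step_arm --targets '[[[0.001,0.004,0.1],[0,0,0]],[[0.001,0.004,0.2],[0,0,0]],[[0.001,0.004,0.3],[0,0,0]],[[0.001,0.004,0.4],[0,0,0]],[[0.001,0.004,0.46],[0,0,0]],[[0.001,0.004,0.5],[0,0,0]],[[0.001,0.004,0.5],[0,0,0]]]'

```text
time_s: 14.92
position: [0.4586, 0.1066, 0.0404]
tool_rot: [[0.139, 0.99, -0.005], [0.99, -0.139, 0.0], [-0.001, -0.005, -1.0]]
ft_force: [-1.2, -0.4, -0.7]
grip_width: 0.0601
gripper_force: 0.0
```

Emit:
step_arm --targets '[[[0,0,0],[0,0,0]],[[0,0,0],[0,0,0]],[[0,0,0],[0,0,0]],[[0,0,0],[0,0,0]],[[0,0,0],[0,0,0]],[[0,0,0],[0,0,0]],[[0,0,0],[0,0,0]],[[0,0,0],[0,0,0]]]' --jaw 20

```text
time_s: 15.58
position: [0.4597, 0.1072, 0.0439]
tool_rot: [[0.138, 0.99, 0.002], [0.99, -0.138, -0.0], [0.0, 0.002, -1.0]]
ft_force: [0.9, -1.1, 6.5]
grip_width: 0.0288
gripper_force: 39.8
```

Emit:
step_arm --targets '[[[0,0,-0.1],[0,0,0]],[[0,0,-0.2],[0,0,0]],[[0,0,-0.3],[0,0,0]],[[0,0,-0.4],[0,0,0]],[[0,0,-0.5],[0,0,0]],[[0,0,-0.53],[0,0,0]],[[0,0,-0.53],[0,0,0]],[[0,0,-0.53],[0,0,0]]]'

```text
time_s: 16.25
position: [0.4585, 0.1073, 0.2015]
tool_rot: [[0.138, 0.99, -0.001], [0.99, -0.138, 0.0], [-0.0, -0.001, -1.0]]
ft_force: [0.5, 0.1, -0.6]
grip_width: 0.029
gripper_force: 39.7
```

```bash
python3 go.py .6204,-.0325,.2; python3 held.py
```

```text
t 16.25 p [0.4585 0.1073 0.2015] q [-1. 15. 89.  0. 75.  7.] w 0.0289980202027051
turn [-0.001  0.     0.   ]
.6204,-.0325,.2 [-0.387  0.599  0.005]
11443 z [-0.0378  0.0411]
top ctr rel TCP [0.0014 0.0057] 188 z rel 0.0362
top slope [0.194 1.524]
-0.0401 -0.011249505976833218 0.014496034137470581 0.007487947399118983 0.016901788433315704 127
-0.0321 -0.010914542377421399 0.014802699733406144 0.006885671899080237 0.01692394153334431 183
-0.0241 -0.01161964789270531 0.015065727947527696 0.0031124017865233194 0.01681507961188146 224
-0.0161 -0.011503752691591762 0.015032770936545814 0.003612246478932782 0.016875855041795437 243
-0.0081 -0.011529643772051346 0.01531798492480263 0.000708493211227873 0.017049126774174084 284
-0.0001 -0.013517259727212738 0.01566380857241262 0.0025782706880908834 0.016934959731836743 333
0.0079 -0.013487764214381692 0.01588066753214956 0.002418720237836791 0.017061722977293844 395
0.0159 -0.013415256930029484 0.01634079655345816 0.002312677932457527 0.01706499608662354 484
0.0239 -0.014903154626655701 0.016908952274659217 -0.010261607428084032 0.017156227588575462 638
0.0319 -0.015074120855249618 0.016678515057346965 -0.008064991343528546 0.013608701348485033 108
```

Emit:
step_arm --targets '[[[-0.394,0.596,0],[0,0,0]],[[-0.394,0.596,0],[0,0,0]],[[-0.394,0.596,0],[0,0,0]],[[-0.394,0.596,0],[0,0,0]],[[-0.394,0.596,0],[0,0,0]],[[-0.394,0.596,0],[0,0,0]],[[-0.394,0.596,0],[0,0,0]],[[-0.394,0.596,0],[0,0,0]],[[-0.394,0.596,0.1],[0,0,0]],[[-0.394,0.596,0.2],[0,0,0]]]'

```text
time_s: 17.13
position: [0.6193, -0.0332, 0.1427]
tool_rot: [[0.137, 0.991, 0.003], [0.991, -0.137, -0.001], [-0.0, 0.003, -1.0]]
ft_force: [1.0, 1.0, -1.7]
grip_width: 0.0287
gripper_force: 39.8
```

```bash
python3 go.py .6194,-.0345,.060
```

```text
t 17.1333 p [ 0.6193 -0.0332  0.1427] q [-14.  33.  71.   0.  76.  -6.] w 0.028715845573339355
turn [0.004 0.    0.002]
.6194,-.0345,.060 [-0.004  0.     0.276]
```

Emit:
step_arm --targets '[[[-0.004,0,0.1],[0,0,0]],[[-0.004,0,0.17],[0,0,0]],[[-0.004,0,0.22],[0,0,0]],[[-0.004,0,0.25],[0,0,0]],[[-0.004,0,0.265],[0,0,0]],[[-0.004,0,0.272],[0,0,0]],[[-0.004,0,0.272],[0,0,0]]]'

```text
time_s: 17.72
position: [0.6196, -0.0353, 0.0611]
tool_rot: [[0.138, 0.99, 0.001], [0.99, -0.138, -0.0], [-0.0, 0.001, -1.0]]
ft_force: [-0.3, -0.5, -0.2]
grip_width: 0.0287
gripper_force: 39.8
```

```bash
python3 go.py .6194,-.0345,.060
```

```text
t 17.7167 p [ 0.6196 -0.0353  0.0611] q [-14.  38.  76.  -0.  66.  -6.] w 0.028661957833785848
turn [0.001 0.    0.001]
.6194,-.0345,.060 [ 0.003 -0.001  0.004]
```

Emit:
step_arm --targets '[[[0.002,0,0.003],[0,0,0]],[[0.002,0,0.004],[0,0,0]],[[0.002,0,0.004],[0,0,0]]]'

```text
time_s: 17.97
position: [0.6199, -0.0351, 0.06]
tool_rot: [[0.138, 0.99, 0.001], [0.99, -0.138, -0.0], [-0.0, 0.001, -1.0]]
ft_force: [0.9, -0.5, -0.3]
grip_width: 0.0287
gripper_force: 39.8
```

Emit:
step_arm --targets '[[[0,0,0],[0,0,0]],[[0,0,0],[0,0,0]],[[0,0,0],[0,0,0]],[[0,0,0],[0,0,0]],[[0,0,0],[0,0,0]],[[0,0,0],[0,0,0]]]' --jaw 60

```text
time_s: 18.47
position: [0.6197, -0.0351, 0.0594]
tool_rot: [[0.138, 0.99, -0.0], [0.99, -0.138, -0.0], [-0.0, -0.0, -1.0]]
ft_force: [-0.0, -0.5, -0.3]
grip_width: 0.0598
gripper_force: 0.0
```

Emit:
step_arm --targets '[[[0,0,-0.05],[0,0,0]],[[0,0,-0.1],[0,0,0]],[[0,0,-0.2],[0,0,0]],[[0,0,-0.3],[0,0,0]],[[0,0,-0.4],[0,0,0]],[[0,0,-0.5],[0,0,0]],[[0,0,-0.5],[0,0,0]]]'

```text
time_s: 19.05
position: [0.6215, -0.0355, 0.2159]
tool_rot: [[0.138, 0.99, 0.011], [0.99, -0.138, -0.003], [-0.001, 0.011, -1.0]]
ft_force: [0.8, 0.2, 0.3]
grip_width: 0.06
gripper_force: 0.0
```

```bash
python3 go.py .4337,.265,.22; python3 - <<'E'
from rig import get_image
from h import *
b=get_image("wrist");P=cloud(b)
for n,c,h in(("40",(.6378,.09),.055),("56",(.6292,.0286),.071),("72",(.6204,-.0325),.087)):
    m=(np.hypot(P[...,0]-c[0],P[...,1]-c[1])<.03)&(abs(P[...,2]-h)<.005);q=P[m]
    if len(q):print(n,m.sum(),(q[:,:2].max(0)+q[:,:2].min(0))/2,q.mean(0))
E
```

```text
t 19.05 p [ 0.6215 -0.0355  0.2159] q [-14.  30.  64.   0.  86.  -6.] w 0.060003957733456875
turn [0.014 0.001 0.   ]
.4337,.265,.22 [ 0.906 -0.758 -0.023]
40 1705 [0.63758994 0.09040027] [0.63755822 0.09023024 0.05543655]
56 1600 [0.62937429 0.02845397] [0.62946702 0.02885042 0.07145919]
72 1549 [ 0.62106744 -0.03322373] [ 0.62115137 -0.03245171  0.08727399]
```

Emit:
step_arm --targets '[[[0.906,-0.758,-0.02],[0,0,0]],[[0.906,-0.758,-0.02],[0,0,0]],[[0.906,-0.758,-0.02],[0,0,0]],[[0.906,-0.758,-0.02],[0,0,0]],[[0.906,-0.758,-0.02],[0,0,0]],[[0.906,-0.758,-0.02],[0,0,0]],[[0.906,-0.758,-0.02],[0,0,0]],[[0.906,-0.758,-0.02],[0,0,0]],[[0.906,-0.758,-0.02],[0,0,0]],[[0.906,-0.758,-0.02],[0,0,0]]]'

```text
time_s: 19.93
position: [0.4291, 0.2684, 0.2146]
tool_rot: [[0.134, 0.991, -0.002], [0.991, -0.134, 0.0], [-0.0, -0.002, -1.0]]
ft_force: [0.1, 0.2, -1.2]
grip_width: 0.0601
gripper_force: 0.0
```

Emit:
step_arm --targets '[[[0,0,0],[0,0,0]],[[0,0,0],[0,0,0]],[[0,0,0],[0,0,0]]]'

```text
time_s: 20.18
position: [0.4325, 0.2646, 0.2149]
tool_rot: [[0.139, 0.99, -0.001], [0.99, -0.139, -0.0], [-0.001, -0.001, -1.0]]
ft_force: [-0.5, 0.1, -0.6]
grip_width: 0.06
gripper_force: 0.0
```

```bash
python3 go.py .4337,.265,.056
```

```text
t 20.1833 p [0.4325 0.2646 0.2149] q [18. 18. 83. -0. 79. 26.] w 0.05999471861403642
turn [-0.001  0.001 -0.002]
.4337,.265,.056 [0.002 0.004 0.53 ]
```

Emit:
step_arm --targets '[[[0.002,0.004,0.1],[0,0,0]],[[0.002,0.004,0.2],[0,0,0]],[[0.002,0.004,0.3],[0,0,0]],[[0.002,0.004,0.4],[0,0,0]],[[0.002,0.004,0.48],[0,0,0]],[[0.002,0.004,0.53],[0,0,0]],[[0.002,0.004,0.53],[0,0,0]]]'

```text
time_s: 20.77
position: [0.4324, 0.2644, 0.0534]
tool_rot: [[0.14, 0.99, -0.006], [0.99, -0.14, -0.002], [-0.003, -0.005, -1.0]]
ft_force: [-0.2, -0.4, -0.3]
grip_width: 0.0601
gripper_force: 0.0
```

Emit:
step_arm --targets '[[[0,0,0],[0,0,0]],[[0,0,0],[0,0,0]],[[0,0,0],[0,0,0]],[[0,0,0],[0,0,0]],[[0,0,0],[0,0,0]],[[0,0,0],[0,0,0]],[[0,0,0],[0,0,0]],[[0,0,0],[0,0,0]]]' --jaw 20

```text
time_s: 21.43
position: [0.4342, 0.2661, 0.0577]
tool_rot: [[0.138, 0.99, 0.003], [0.99, -0.138, 0.001], [0.001, 0.003, -1.0]]
ft_force: [0.2, -1.7, 7.3]
grip_width: 0.0292
gripper_force: 39.8
```

Emit:
step_arm --targets '[[[0,0,-0.1],[0,0,0]],[[0,0,-0.2],[0,0,0]],[[0,0,-0.3],[0,0,0]],[[0,0,-0.4],[0,0,0]],[[0,0,-0.5],[0,0,0]],[[0,0,-0.53],[0,0,0]],[[0,0,-0.53],[0,0,0]],[[0,0,-0.53],[0,0,0]]]'

```text
time_s: 22.1
position: [0.4328, 0.2658, 0.2147]
tool_rot: [[0.138, 0.99, -0.001], [0.99, -0.138, -0.0], [-0.0, -0.001, -1.0]]
ft_force: [-0.0, 0.1, -1.2]
grip_width: 0.0289
gripper_force: 39.7
```

```bash
python3 go.py .6121,-.0938,.22; python3 held.py
```

```text
t 22.1 p [0.4328 0.2658 0.2147] q [18. 18. 83.  0. 79. 26.] w 0.02885106809887683
turn [-0.001  0.    -0.   ]
.6121,-.0938,.22 [-1.105  0.757 -0.018]
13149 z [-0.0507  0.0762]
top ctr rel TCP [0.0012 0.0148] 190 z rel 0.0594
top slope [-0.213 -1.747]
-0.0543 -0.009806922385512618 0.01365573956285504 0.009553925513610007 0.0169199876906318 79
-0.0463 -0.012389524636134408 0.015211880137291522 0.005396776389960556 0.016965151856041527 170
-0.0383 -0.012541382460691808 0.01517434379994237 0.00566439529590379 0.01702861178853199 178
-0.0303 -0.012720969310778207 0.015086566703037374 0.005486887893811909 0.01722520881165679 191
-0.0223 -0.012679570548381425 0.015133892757525857 0.0035853464283133185 0.017090113084714253 221
-0.0143 -0.013388529819398365 0.015103876133896965 0.003929125448052184 0.01730712940855955 258
-0.0063 -0.01305905816046915 0.0151174605745526 0.00430181633764487 0.01743868889763167 291
0.0017 -0.01333427554257588 0.015512878144442077 0.0037417340774941743 0.017259389144548998 343
0.0097 -0.013149231004974948 0.016312988341349866 0.0026764222026288143 0.017278749372569457 421
0.0177 -0.013248708650372476 0.016510983479869235 0.002966031695066207 0.017382172675865337 508
0.0257 -0.015112545578709946 0.017313993206439615 -0.009095463885531896 0.017472796757399323 639
0.0337 -0.015522245928152378 0.017372988706061077 -0.0078079990464900995 0.014432461678553166 176
0.0417 -0.01616702219121946 0.017989083607355683 -0.005673901304587059 0.010929522948728121 79
0.0497 -0.015739875127476488 0.02064941798931358 0.009472450414394928 0.015450261768630735 7
0.0577 -0.021282855631024666 0.025805436790112324 0.009202023994862252 0.016575390752192276 70
```

Emit:
step_arm --targets '[[[-0.95,0.755,0],[0,0,0]],[[-0.95,0.755,0],[0,0,0]],[[-0.95,0.755,0],[0,0,0]],[[-0.95,0.755,0],[0,0,0]],[[-0.95,0.755,0],[0,0,0]],[[-0.95,0.755,0],[0,0,0]],[[-0.95,0.755,0],[0,0,0]],[[-0.95,0.755,0],[0,0,0]],[[-0.95,0.755,0],[0,0,0]],[[-0.95,0.755,0],[0,0,0]]]'

```text
time_s: 22.98
position: [0.6197, -0.0529, 0.212]
tool_rot: [[0.143, 0.99, -0.004], [0.99, -0.143, -0.0], [-0.001, -0.003, -1.0]]
ft_force: [0.2, 0.1, -0.2]
grip_width: 0.0292
gripper_force: 39.8
```

Emit:
step_arm --targets '[[[-0.16,0,0],[0,0,0]],[[-0.16,0,0],[0,0,0]],[[-0.16,0,0],[0,0,0]],[[-0.16,0,0],[0,0,0]],[[-0.16,0,0],[0,0,0]]]'

```text
time_s: 23.4
position: [0.6114, -0.094, 0.2147]
tool_rot: [[0.137, 0.991, -0.001], [0.991, -0.137, 0.001], [0.001, -0.001, -1.0]]
ft_force: [0.5, 0.3, -1.2]
grip_width: 0.0287
gripper_force: 39.8
```

```bash
python3 go.py .6111,-.0958,.0745
```

```text
t 23.4 p [ 0.6114 -0.094   0.2147] q [-20.  29.  64.   0.  86. -12.] w 0.02872720459623784
turn [-0.002 -0.001  0.001]
.6111,-.0958,.0745 [-0.006  0.     0.467]
```

Emit:
step_arm --targets '[[[-0.006,0,0.1],[0,0,0]],[[-0.006,0,0.2],[0,0,0]],[[-0.006,0,0.3],[0,0,0]],[[-0.006,0,0.37],[0,0,0]],[[-0.006,0,0.42],[0,0,0]],[[-0.006,0,0.445],[0,0,0]],[[-0.006,0,0.46],[0,0,0]],[[-0.006,0,0.46],[0,0,0]],[[-0.006,0,0.46],[0,0,0]]]'

```text
time_s: 24.15
position: [0.6118, -0.0967, 0.0783]
tool_rot: [[0.138, 0.99, 0.001], [0.99, -0.138, -0.0], [-0.0, 0.001, -1.0]]
ft_force: [0.1, -0.3, -0.5]
grip_width: 0.0288
gripper_force: 39.8
```

```bash
python3 go.py .6111,-.0958,.0742
```

```text
t 24.15 p [ 0.6118 -0.0967  0.0783] q [-20.  37.  75.   0.  68. -12.] w 0.028813481618390997
turn [0.002 0.    0.001]
.6111,-.0958,.0742 [ 0.003 -0.003  0.014]
```

Emit:
step_arm --targets '[[[0.003,-0.002,0.006],[0,0,0]],[[0.003,-0.002,0.011],[0,0,0]],[[0.003,-0.002,0.013],[0,0,0]],[[0.003,-0.002,0.013],[0,0,0]]]'

```text
time_s: 24.48
position: [0.6109, -0.096, 0.0737]
tool_rot: [[0.138, 0.99, 0.0], [0.99, -0.138, -0.0], [-0.0, 0.0, -1.0]]
ft_force: [0.2, 0.9, -0.1]
grip_width: 0.0288
gripper_force: 39.8
```

Emit:
step_arm --targets '[[[0,0,0],[0,0,0]],[[0,0,0],[0,0,0]],[[0,0,0],[0,0,0]],[[0,0,0],[0,0,0]],[[0,0,0],[0,0,0]],[[0,0,0],[0,0,0]]]' --jaw 60

```text
time_s: 24.98
position: [0.6109, -0.096, 0.0735]
tool_rot: [[0.138, 0.99, -0.0], [0.99, -0.138, -0.0], [-0.0, -0.0, -1.0]]
ft_force: [1.0, 0.4, -0.6]
grip_width: 0.0599
gripper_force: 0.0
```

Emit:
step_arm --targets '[[[0,0,-0.05],[0,0,0]],[[0,0,-0.1],[0,0,0]],[[0,0,-0.2],[0,0,0]],[[0,0,-0.3],[0,0,0]],[[0,0,-0.4],[0,0,0]],[[0,0,-0.5],[0,0,0]],[[0,0,-0.5],[0,0,0]]]'

```text
time_s: 25.57
position: [0.6126, -0.0965, 0.23]
tool_rot: [[0.138, 0.99, 0.01], [0.99, -0.138, -0.004], [-0.002, 0.011, -1.0]]
ft_force: [0.5, 0.3, 1.1]
grip_width: 0.06
gripper_force: 0.0
```

Emit:
step_arm --targets '[[[-0.4,-0.7,0],[0,0,0]],[[-0.4,-0.7,0],[0,0,0]],[[-0.4,-0.7,0],[0,0,0]],[[-0.4,-0.7,0],[0,0,0]],[[-0.4,-0.7,0],[0,0,0]],[[-0.4,-0.7,0],[0,0,0]],[[-0.4,-0.7,0],[0,0,0]],[[-0.4,-0.7,0],[0,0,0]]]'

```text
time_s: 26.23
position: [0.3855, -0.1863, 0.2237]
tool_rot: [[0.141, 0.99, 0.001], [0.99, -0.141, -0.0], [-0.0, 0.001, -1.0]]
ft_force: [-0.7, 0.0, -0.5]
grip_width: 0.0602
gripper_force: 0.0
```

```bash
python3 - <<'E'
from rig import get_image
from h import *
a=get_image("top");s=get_image("scene");P=cloud(a);cv2.imwrite("pics/f.png",np.hstack([a["img"][100:350,150:490],s["img"][160:410,150:490]])[:,:,::-1])
for n,c,h in(("40",(.6378,.09),.055),("56",(.6292,.0286),.071),("72",(.6204,-.0325),.087),("88",(.6121,-.0938),.103)):
    m=(np.hypot(P[...,0]-c[0],P[...,1]-c[1])<.03)&(abs(P[...,2]-h)<.005);q=P[m]
    if len(q):print(n,m.sum(),((q[:,:2].max(0)+q[:,:2].min(0))/2-c).round(4),q.mean(0))
E
```

```text
40 278 [-0.0013 -0.0009] [0.63561728 0.08900928 0.05513554]
56 288 [-0.0014 -0.001 ] [0.62752748 0.02729321 0.07128692]
72 309 [-0.0016 -0.0022] [ 0.61884668 -0.03463856  0.08695771]
88 320 [-0.0022 -0.0017] [ 0.60991849 -0.09514732  0.10287791]
```

View pics/f.png

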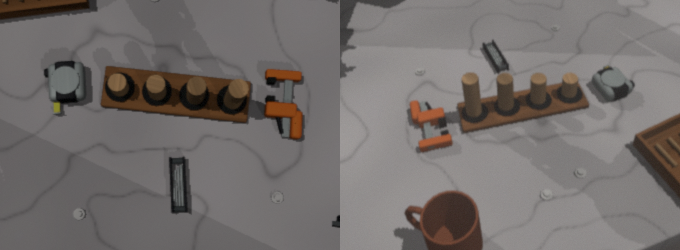

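All four posts stand upright on their pads, about 2 to 3 mm off centre. They rise from the tape at the left, (118,85) to (237,90) in the top crop, towards the clamp, and the tape and clamp have not moved.

```bash
python3 -c "
from rig import close_job
print(close_job())"
```

```text
the job is handed in; nothing more can be done
None
```

The job is handed in: the 40, 56, 72 and 88 mm posts stand upright in that order from the tape end to the clamp end, each within about 3 mm of its pad's centre in the last top view, with the tape and clamp untouched; no verdict came back.

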